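Shift a pull-to-turn gearbox selector and bolt it

ROBOT

A 7-joint arm with a two-finger parallel gripper is mounted at the origin on a cart in front of the work surface, level with it; the furniture and walls round the work are solid. World frame = base frame: x ahead of the robot, y to its left, z up, the work surface at z = 0. Lengths are in m, angles in rad, forces in N, time in s.
With the tool pointing down it reaches from about 0.425 to 0.875 m from the base axis. Payload 8.4 kg.
Tool frame: the origin (TCP) lies midway between the tips of the shut fingers; the grasp point (between the pads) lies env.grasp_offset behind it (env.grasp_offset is the distance from the TCP to the grasp point, in m); z points along the fingers, y is the direction in which the jaws open and shut (so a half turn about z gives the same grasp; the last joint's range is limited). The gripper opens to 87 mm and grips with 3 to 60 N. Pads are 19 mm wide; open, the fingers measure 117 mm over their backs; the gripper's body (75 mm by 190 mm) begins 51 mm behind the grasp point.
Start: joints at [-1.27, 0.333, 0.04, 1.465, -0.013, 1.343, -0.059], TCP at [0.253, 0.599, 0.223] pointing down, gripper open.
Joint ranges: [-2.58, 2.58], [-0.38, 2.09], [-1.3, 1.39], [0.25, 2.4], [-1.5, 4.64], [0.08, 2.09], [-2.65, 2.65]. Speed limits (rad/s): [2.22, 2.22, 2.79, 2.79, 3.14, 3.14, 3.14].

INTERFACE

Orientations are given as a unit quaternion [x, y, z, w].
In Python, from workcell import env, viewer gives the robot as it stands. The module is installed in compiled form; this text tells all that it offers.
- The arm moves only by the shell command python3 -m pendant 'ROWS' [FORCE]. ROWS is JSON, a list of rows, each a list of 3 entries, a list of its own where there are three numbers: the shift along the tool's x, y, z in m, then the turn about the tool's z in rad, then the opening in per cent of the stroke, from 0 (shut) to 100 (fully open). In form: [[[tx, ty, tz], turn, hand], ...]. A call has 1 to 8 rows; each row is the pose to reach, as a shift and turn from the pose commanded when the call began, along the tool's axes at that moment; what a row does not reach only later rows make up. A row lasts 1/8 s, in which the tool goes at most 62.5 mm and 10.7 degrees, less where a joint would pass 70% of its speed; a pose out of reach is approached as far as the arm can. A call with a gripper value outside its range is refused whole. The fingers move at their own pace and stop on an object; FORCE is the grip in N (left out, the last holds). Time passes only in rows, so rows that repeat a pose let the fingers close. It gives the time, the measured TCP pose, the force and the opening at its end, in the units of the state.
- env.get_state(): the state, without advancing time (a new reading comes with each control period).
- viewer.capture(name): name is "scene" or "side" or "wrist"; returns a dict with "img" (480x640x3 uint8, blue, green, red), "range_z" (480x640 float32, m along the optical axis (not along the pixel's ray), 0 where there is no reading), "fov_y" (degrees; the focal length in pixels is half the picture's height over the tangent of half this angle, whatever the lens; pixels are square), "cx", "cy" (the principal point, pixels), "camera_from_world" (4x4, takes a point from world to camera coordinates). Camera axes: x right, y up, looking along -z (the intrinsics and any distortion apply to the point x, -y, -z); pixel columns grow to the right and rows downward; lengths in m; the calibration is good to about 2 mm. A picture is of the moment at which its call begins.
- env.job_done(): hands the job in, once; it reports no verdict.
The state is a dict: "clock": time; "qpos": joint angles; "qvel": joint speeds; "effort": joint torques, N m; "position": TCP position; "ee_rot": TCP orientation; "force": force on the tool from outside, world axes, zero at the start; "ft_torque": the same for the moment, N m; "gripper_width": opening from 0.0 (shut) to 1.0 (fully open).
Only numpy, scipy, OpenCV 4.12 (cv2) and the standard library are available. Lean on these libraries where they do the work, as an engineer would, in place of code of your own. Each camera call takes 0.05 s, during which the arm holds its last target.

TASK

Set the gearbox's selector to the station flagged by the tall square stud: pull the sprung knob straight up out of neutral, turn its pointer round towards that stud and feel for its pocket, which lies a little to the left or right of the stud, so that the knob drops fully home under its own spring. Then slide the locking bolt all the way over the knob's rim and let go. Be gentle: never force the knob's tooth or the bolt against metal, and leave the tools and parts round about where they lie.

Things in the scene. Friction and masses are not known exactly. Their poses are not given: they have to be found in the camera images.
- gearbox: small grey gearbox fixed to the desk, 182 x 150 mm; its level aluminium cover plate's top is 55 mm above the desk. Origin: on the desk, right under the knob's axis. z is up; -x points from the knob's axis to the middle of the arc of studs (roughly towards the robot), +x to the locking bolt.
- knob_grip (a point): point to grip on the black sprung knob: on its vertical axis, 42 mm above the cover plate when home. The grip is an upright flat-sided bar 14 mm thick (grip across this), 46 mm long along the pointer line, 16 to 56 mm above the plate; below it a round skirt of 38 mm radius, 10 to 16 mm above the plate. Under the skirt, out of sight, a 5 mm tooth sits in a pocket of a fixed index ring.
- pointer (a point): tip of the pale pointer line on the knob's skirt, 40 mm from the knob's axis, on its -x side.
- knob_lift (a joint): how far the knob is pulled up, m: 0 = fully home, 0.016 = upper stop. A spring pushes it down, 7.5 N at 0, 11 N at 0.014. Lifted more than 0.008 it turns freely. With its tooth resting on the ring between pockets it reads 0.007 to 0.008; it can then be slid round with 0.1 N m, pressed down by its spring alone, until it drops 8 mm by itself into a pocket.
- knob_turn (a joint): angle of the knob, rad, anticlockwise from above; 0 = pointer along gearbox -x; stops at -1.5, 1.5. Starts at 0 in the neutral pocket, with some play. The studs stand at -1.22, -0.61, 0.61, 1.22, but each one's pocket in the hidden ring lies 0.07 to 0.19 to one side of it, left or right, not alike for all, by an amount new each time. Play in a station's pocket: 0.03 either way.
- stud_square: the flag: square steel stud, 12 x 12 mm and 13 mm high (the tallest of the four), on the cover plate 54 mm from the knob's axis, at one of the four stations; origin: centre of its underside.
- stud_round_a: plain round steel stud, 12 mm across, 5 mm high, at another station, 54 mm from the knob's axis; origin: centre of its underside.
- stud_round_b: as stud_round_a, at another station.
- stud_round_c: as stud_round_a, at another station.
- bolt (a joint): travel of the locking bolt, m: 0 = withdrawn, 0.022 = fully shut over the knob's skirt. It slides along the gearbox's -x (towards the knob) with 2 N of friction and stays where it is left. Its tongue passes 2 mm above the skirt of a knob that is home; against a raised knob it jams.
- bolt_tab (a point): point to grip or push on the bolt's tab: 36 mm above the cover plate, 92 mm from the knob's axis along gearbox +x when withdrawn. The tab is 12 mm wide across the gearbox and 20 mm long along the slide; its top is 46 mm above the plate; the guides below it reach 26 mm above the plate.
- screwdriver: red-handled screwdriver, 177 mm long, 30 mm wide, lying loose along the gearbox's right side (as seen by the robot); origin: centre of its underside. Leave alone.
- hex_keys: folding hex-key set with orange cheeks, 100 x 38 x 23 mm, lying loose along the gearbox's left side; origin: centre of its underside. Leave alone.
- vee_block: steel V-block 60 x 50 x 40 mm, loose; origin: centre of its underside. Leave alone.
- bush: steel bush 20 mm across, 26 mm high, standing loose; origin: centre of its underside. Leave alone.

How it is judged:
On the way, in this order (a step that is already met when the one before it is completed fails the run):
1. the knob is pulled up clear of its neutral pocket, with the bolt still withdrawn (value of joint knob_lift above 0.0085 m and value of joint bolt below 0.006 m), for 0.1 s.
2. the knob has dropped fully home in the pocket beside the square stud (value of joint knob_lift below 0.002 m and horizontal distance between pointer and stud_square below 0.02 m), for 0.2 s.
3. the bolt is slid shut over the knob's rim (value of joint bolt above 0.018 m), for 0.1 s.
At the end, for the whole second after the job is handed in: The knob is down in its pocket (lifted less than 2 mm) with the pointer tip within 20 mm, seen from above, of the square stud's centre, and the bolt is at least 18 mm shut; nothing is held (all of step 2 and value of joint bolt above 0.018 m); the robot touches nothing.
It fails at once if the knob's tooth is forced against the index ring with more than 30 N (contact force between knob_turn and index_ring above 30 N).
It fails at once if the bolt is forced against the knob with more than 25 N (contact force between bolt and knob_turn above 25 N).
It fails at once if one of the loose things round about (screwdriver, hex keys, V-block, bush) is shifted by more than 20 mm (distance of any of screwdriver, hex_keys, vee_block, bush from where it was at the start of the episode above 0.02 m).
It also fails if it takes over 48 s, if anything falls off the work surface, if the arm or the gripper's body presses on something with over 40 N, if the wrist force passes 120 N, or if a joint passes its speed limit or range.

## Working session

There is one attempt and no reset: what is moved stays moved. The work goes in short steps, Python scripts to look and compute and a shell command to move; the robot and the scene stay as the last step left them, time stands still between calls to the robot, and variables do not carry over. Pictures are saved under pics/ and viewed, and the job is handed in when it is done.

```bash
mkdir -p pics; ls; cat > h.py <<'E'
import numpy as np, cv2
from workcell import env, viewer
def cap(n,fn=None):
    c=viewer.capture(n)
    if fn: cv2.imwrite('pics/'+fn,c['img'])
    return c
def f(c): return 240/np.tan(np.radians(c['fov_y'])/2)
def ray(c,u,v):
    F=f(c); T=np.linalg.inv(c['camera_from_world'])
    d=T[:3,:3]@np.array([(u-c['cx'])/F,-(v-c['cy'])/F,-1.0]); return T[:3,3],d
def onplane(c,u,v,z):
    o,d=ray(c,u,v); return o+d*(z-o[2])/d[2]
def pt(c,u,v):
    o,d=ray(c,u,v); return o+d*c['range_z'][int(v),int(u)]
E
python3 - <<'E'
from h import *
s=env.get_state(); print({k:np.round(v,4) for k,v in s.items()}, env.grasp_offset)
for n in ['scene','side','wrist']:
    c=cap(n,n+'0.png'); print(n,c['fov_y'],c['cx'],c['cy'],np.linalg.inv(c['camera_from_world']).round(3).tolist(),[k for k in c])
E
```

```text
pics
{'clock': np.float64(0.0), 'qpos': array([-1.2702,  0.3339,  0.0399,  1.4663, -0.0134,  1.3434, -0.0585]), 'qvel': array([-0.0004,  0.0007,  0.0016,  0.0006,  0.0008, -0.0006, -0.0008]), 'effort': array([-2.00000e-04, -6.56343e+01,  1.33530e+00, -4.03802e+01,
       -5.99000e-02,  4.46000e-02,  2.00000e-04]), 'position': array([0.2529, 0.5983, 0.2216]), 'ee_rot': array([ 1.986e-01,  9.801e-01, -8.000e-04, -1.000e-04]), 'force': array([ 0.2431,  0.2023, -0.0584]), 'ft_torque': array([ 0.0075, -0.0019,  0.0234]), 'gripper_width': np.float64(1.0024)} 0.0187
scene 47.41083385249101 325.8708950596853 243.94414482915474 [[0.848, 0.357, -0.393, 0.176], [-0.53, 0.581, -0.617, -0.536], [0.008, 0.731, 0.682, 0.849], [0.0, 0.0, 0.0, 1.0]] ['img', 'range_z', 'fov_y', 'cx', 'cy', 'camera_from_world']
side 54.29797966319322 317.74588134013874 242.9532431032352 [[-0.983, 0.084, -0.163, 0.412], [-0.182, -0.318, 0.931, 1.218], [0.026, 0.944, 0.328, 0.478], [0.0, 0.0, 0.0, 1.0]] ['img', 'range_z', 'fov_y', 'cx', 'cy', 'camera_from_world']
wrist 58.611040525381895 316.0275840479644 244.73660447654493 [[0.39, -0.878, -0.278, 0.176], [0.921, 0.371, 0.119, 0.631], [-0.001, -0.302, 0.953, 0.384], [0.0, 0.0, 0.0, 1.0]] ['img', 'range_z', 'fov_y', 'cx', 'cy', 'camera_from_world']
```

View pics/scene0.png

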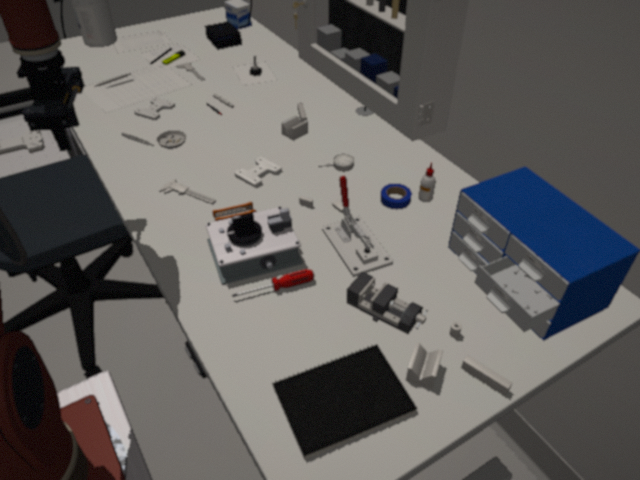

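View pics/side0.png

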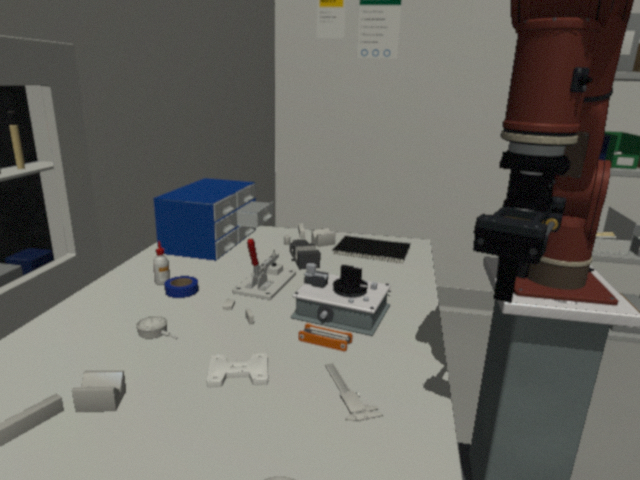

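View pics/wrist0.png

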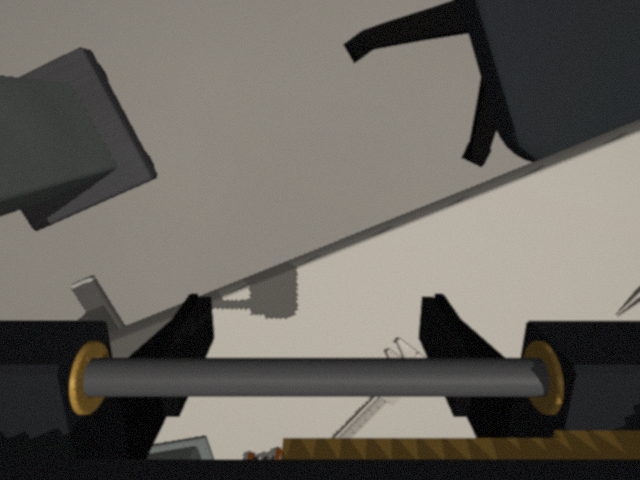

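The scene camera shows the gearbox at about (253,240), with the orange hex keys above it and the screwdriver below. I'll zoom in on it.

```bash
python3 - <<'E'
from h import *
a=cv2.imread('pics/scene0.png')[190:310,195:355]; cv2.imwrite('pics/z1.png',cv2.resize(a,None,fx=5,fy=5,interpolation=cv2.INTER_CUBIC))
a=cv2.imread('pics/side0.png')[240:350,270:420]; cv2.imwrite('pics/z2.png',cv2.resize(a,None,fx=5,fy=5,interpolation=cv2.INTER_CUBIC))
c=cap('scene')
for u,v in [(240,222),(245,230),(285,230),(263,255),(215,238)]:
    print(u,v,pt(c,u,v).round(3))
E
```

```text
240 222 [0.489 0.292 0.101]
245 230 [0.497 0.291 0.076]
285 230 [0.581 0.269 0.054]
263 255 [0.506 0.228 0.05 ]
215 238 [0.44  0.325 0.054]
```

View pics/z1.png

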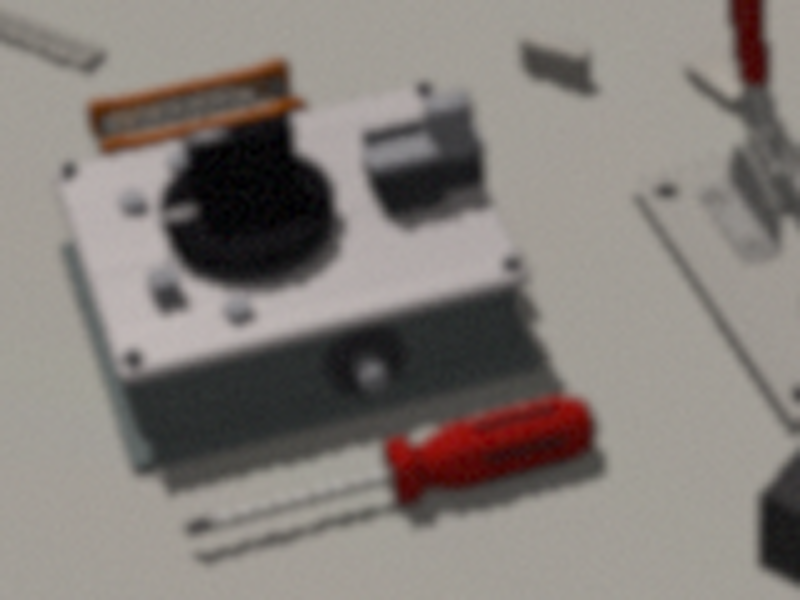

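View pics/z2.png

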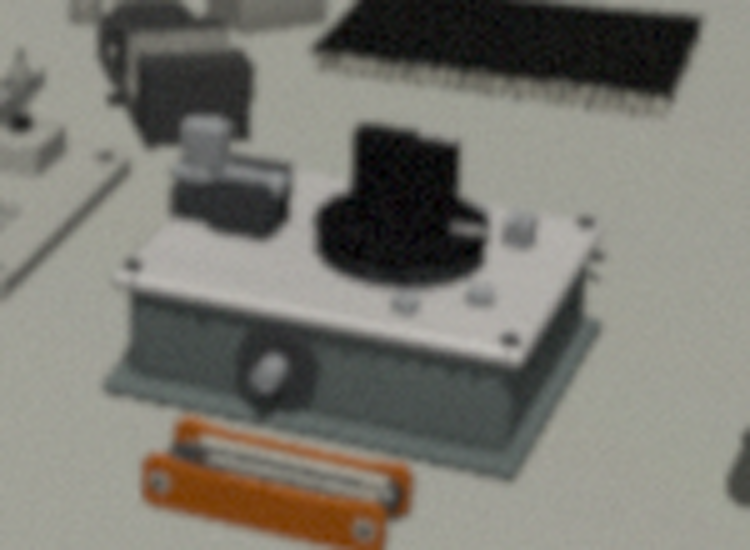

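```bash
python3 - <<'E'
from h import *
c=viewer.capture('scene')
P=lambda x,y,z: onplane(c,195+x/5,190+y/5,z)[:3].round(4)
for n,x,y,z in [('sc',70,170,.056),('sc',133,358,.056),('sc',512,265,.056),('sc',425,90,.056),('sq',164,276,.068),('ra',135,200,.06),('rc',240,307,.06),('ptr',166,214,.071),('tab',450,100,.101)]: print(n,P(x,y,z))
s=viewer.capture('side')
P=lambda x,y,z: onplane(s,270+x/5,240+y/5,z)[:3].round(4)
for n,x,y,z in [('sc',510,341,.056),('sc',587,222,.056),('sc',132,264,.056),('sq',521,221,.068),('ra',480,291,.06),('rc',405,299,.06),('ptr',486,230,.071),('tab',206,124,.101),('tab-mid',208,150,.091),('bartop',405,133,.111)]: print(n,P(x,y,z))
E
```

```text
sc [0.4468 0.3721 0.056 ]
sc [0.422  0.2492 0.056 ]
sc [0.5824 0.2165 0.056 ]
sc [0.6071 0.3394 0.056 ]
sq [0.4492 0.2752 0.068 ]
ra [0.4616 0.3344 0.06  ]
rc [0.4711 0.2497 0.06  ]
ptr [0.4651 0.3071 0.071 ]
tab [0.5886 0.2782 0.101 ]
sc [0.4474 0.3782 0.056 ]
sc [0.4225 0.2545 0.056 ]
sc [0.6085 0.3442 0.056 ]
sq [0.4502 0.2876 0.068 ]
ra [0.4625 0.3441 0.06  ]
rc [0.4917 0.3587 0.06  ]
ptr [0.4638 0.3074 0.071 ]
tab [0.5882 0.2919 0.101 ]
tab-mid [0.5861 0.2968 0.091 ]
bartop [0.5003 0.3059 0.111 ]
```

The square stud is the next one round from the pointer on the robot's right, at +0.61. The gearbox yaw is about -0.2 and the knob axis is near (0.504, 0.299). I'll hover over it to refine these with the wrist camera.

```bash
python3 -m pendant '[[[-0.05,-0.025,0],-0.05,100],[[-0.1,-0.05,0],-0.1,100],[[-0.15,-0.076,0],-0.15,100],[[-0.2,-0.102,0],-0.2,100],[[-0.25,-0.128,0],-0.2,100],[[-0.3,-0.153,0],-0.2,100],[[-0.347,-0.178,0],-0.2,100],[[-0.347,-0.178,0],-0.2,100]]'
python3 -m pendant '[[[0,0,0],0,100],[[0,0,0],0,100]]'
python3 - <<'E'
from h import *
c=cap('wrist','w1.png'); s=env.get_state(); print(s['clock'],s['position'],s['ee_rot'],s['qpos'])
E
```

```text
clock: 1.3
position: [0.5065, 0.2947, 0.2228]
ee_rot: [0.104, 0.995, -0.001, 0.001]
force: [-0.0, -0.1, -0.3]
gripper_width: 1.0
clock: 1.55
position: [0.5023, 0.3012, 0.2225]
ee_rot: [0.098, 0.995, 0.0, -0.0]
force: [-0.7, 0.6, 0.8]
gripper_width: 0.996
1.6 [0.50239952 0.30114774 0.22249127] [ 9.84945375e-02  9.95137570e-01  1.26957423e-04 -1.65346467e-04] [-0.81539575  0.20221486  0.23238294  1.63758739 -0.04834283  1.30747357
  0.79849998]
```

View pics/w1.png

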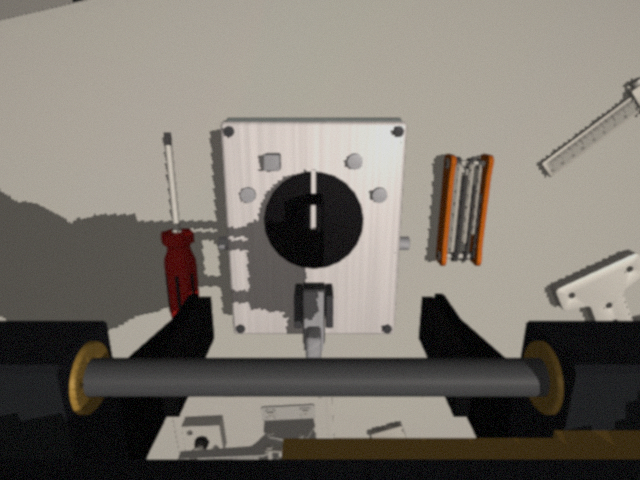

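The wrist view shows the pointer tip at (313,170), the square stud at (271,161), the skirt centred near (314,220) and the plate screws at (229,131), (398,131), (240,328) and (387,328).

```bash
cat > meas.py <<'E'
from h import *
def ang(d): return np.arctan2(d[1],d[0])
def meas(c,box=(255,165,375,275)):
    g=cv2.cvtColor(c['img'],cv2.COLOR_BGR2GRAY)
    return g
E
python3 - <<'E'
from h import *
c=cap('wrist')
for n,u,v,z in [('s1',229,131,.056),('s2',398,131,.056),('s3',240,328,.056),('s4',387,328,.056),('sq',271,161,.068),('a',354,161,.06),('b',248,195,.06),('c',379,195,.06),('ptr',313,170.5,.071),('skirtL',265,220,.071),('skirtR',363,220,.071),('skT',314,171,.071),('skB',314,269,.071),('tabtop',315,300,.101)]:
    print(n,onplane(c,u,v,z).round(4), pt(c,u,v).round(4))
E
```

```text
s1 [0.4233 0.2507 0.056 ] [0.4233 0.2512 0.0583]
s2 [0.4481 0.3741 0.056 ] [0.4479 0.3736 0.0584]
s3 [0.5839 0.2179 0.056 ] [0.5828 0.2185 0.0582]
s4 [0.6088 0.3418 0.056 ] [0.6072 0.3416 0.0588]
sq [0.4499 0.2778 0.068 ] [0.4498 0.2779 0.0682]
a [0.4628 0.3379 0.06  ] [0.4629 0.338  0.0596]
b [0.4723 0.2536 0.06  ] [0.4724 0.2535 0.0592]
c [0.4921 0.3524 0.06  ] [0.4919 0.3523 0.0607]
ptr [0.4623 0.3067 0.071 ] [0.4621 0.3068 0.0727]
skirtL [0.4916 0.2637 0.071 ] [0.4917 0.2637 0.0707]
skirtR [0.5062 0.3364 0.071 ] [0.5063 0.3364 0.0705]
skT [0.4628 0.3074 0.071 ] [0.4627 0.3074 0.072 ]
skB [0.5377 0.2922 0.071 ] [0.5435 0.291  0.0555]
tabtop [0.5503 0.2906 0.101 ] [0.5604 0.2885 0.0787]
```

```bash
python3 - <<'E'
import numpy as np
from scipy.optimize import least_squares
pts=np.array([[.4499,.2778],[.4628,.3379],[.4723,.2536],[.4921,.3524]]); th=np.array([.61,-.61,1.22,-1.22])
def r(p):
    a=np.pi+p[2]+th
    return (p[:2]+.054*np.c_[np.cos(a),np.sin(a)]-pts).ravel()
s=least_squares(r,[.503,.3,-.2]); print(s.x,s.fun.reshape(-1,2)*1e3)
x,y,w=s.x; print('ptr',x-.04*np.cos(w),y-.04*np.sin(w),'tab',x+.092*np.cos(w),y+.092*np.sin(w))
# tool: 
from scipy.spatial.transform import Rotation as R
from h import env
st=env.get_state();M=R.from_quat(st['ee_rot']).as_matrix();print(M.round(3)); d=np.array([x,y,0])-st['position'];print(M.T@d, np.arctan2(-M[1,0],-M[0,0]))
E
```

```text
[ 0.50005736  0.29918263 -0.20007729] [[ 0.63117404 -0.13844662]
 [ 0.02746935  0.39701437]
 [-0.50795559 -0.42901932]
 [-0.15068743  0.1704515 ]]
ptr 0.4608553130508861 0.3071324325067059 tab 0.5902220741864934 0.2808980826332532
[[-0.981  0.196 -0.   ]
 [ 0.196  0.981  0.   ]
 [ 0.     0.    -1.   ]]
[ 0.00201268 -0.0022075   0.22251207] -0.19759189660963333
```

Stud fit residuals are 0.6 mm or less: axis at (0.5001, 0.2992), yaw -0.200. I'll descend and grip with the TCP at z = 0.0783.

```bash
python3 -m pendant '[[[0.002,-0.002,0.04],0,60],[[0.002,-0.002,0.08],0,60],[[0.002,-0.002,0.12],0,60],[[0.002,-0.002,0.144],0,60],[[0.002,-0.002,0.144],0,60],[[0.002,-0.002,0.144],0,60]]' 20
python3 - <<'E'
from h import *
s=env.get_state(); print(s['clock'],s['position'],s['ee_rot'],s['force'],s['qpos'])
c=cap('side','s1.png')
a=c['img'][190:350,250:450]; cv2.imwrite('pics/s1z.png',cv2.resize(a,None,fx=4,fy=3.75))
E
```

```text
clock: 2.4
position: [0.5014, 0.2989, 0.0797]
ee_rot: [0.099, 0.995, 0.0, 0.0]
force: [0.7, 0.8, 1.3]
gripper_width: 0.604
2.4 [0.50137756 0.29885519 0.07973633] [9.94363609e-02 9.95043694e-01 4.72050810e-04 4.83734135e-04] [0.74995369 0.81279209 1.252101  ] [-0.7993483   0.31758926  0.22069033  1.80481153 -0.08012479  1.02647827
  0.82369364]
```

View pics/s1z.png

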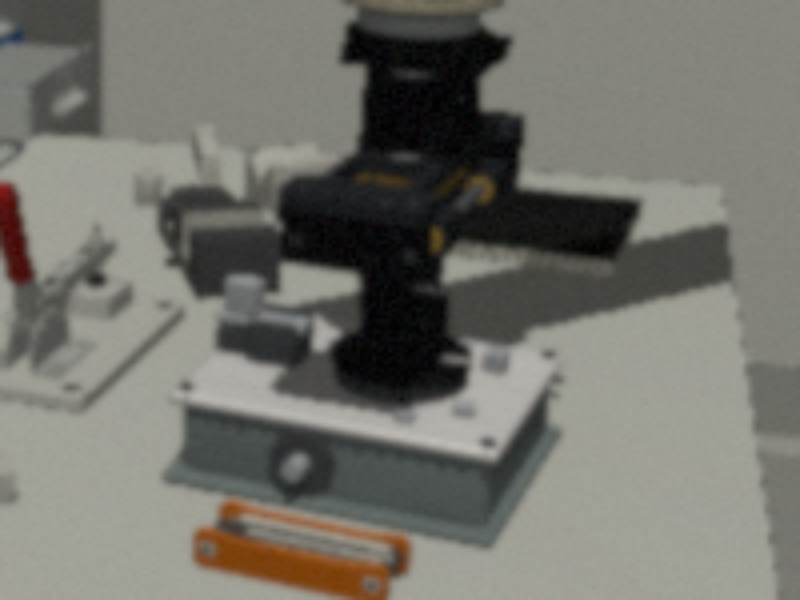

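The fingers straddle the bar. Now to close them.

```bash
python3 -m pendant '[[[0,0,0],0,0],[[0,0,0],0,0],[[0,0,0],0,0],[[0,0,0],0,0],[[0,0,0],0,0]]' 40
python3 - <<'E'
from h import *
s=env.get_state(); print(s['clock'],s['position'],s['ee_rot'],s['force'],s['ft_torque'],s['gripper_width'])
E
```

```text
clock: 3.08
position: [0.5012, 0.2991, 0.0787]
ee_rot: [0.099, 0.995, 0.001, 0.0]
force: [2.3, 1.3, 0.5]
gripper_width: 0.158
3.075 [0.50117981 0.29910386 0.0786911 ] [9.94989543e-02 9.95037346e-01 7.24194927e-04 3.37543160e-04] [2.34662787 1.29723983 0.52239537] [ 0.36006037 -0.42702025 -0.00363296] 0.15837091178121435
```

Gripped, with the opening at 13.8 mm. Next, lift 12 mm slowly.

```bash
python3 -m pendant '[[[0,0,-0.003],0,0],[[0,0,-0.006],0,0],[[0,0,-0.009],0,0],[[0,0,-0.012],0,0],[[0,0,-0.012],0,0],[[0,0,-0.012],0,0]]'
python3 - <<'E'
from h import *
s=env.get_state(); print(s['clock'],s['position'],s['force'],s['ft_torque'],s['gripper_width'])
c=cap('wrist','w2.png')
E
```

```text
clock: 3.82
position: [0.5011, 0.2991, 0.0897]
ee_rot: [0.099, 0.995, 0.0, 0.0]
force: [5.2, 5.4, -11.0]
gripper_width: 0.154
3.825 [0.50107115 0.29905605 0.08971596] [  5.24287084   5.43037358 -11.01994873] [ 1.33108181 -1.12299572  0.00460306] 0.1538871814566287
```

View pics/w2.png

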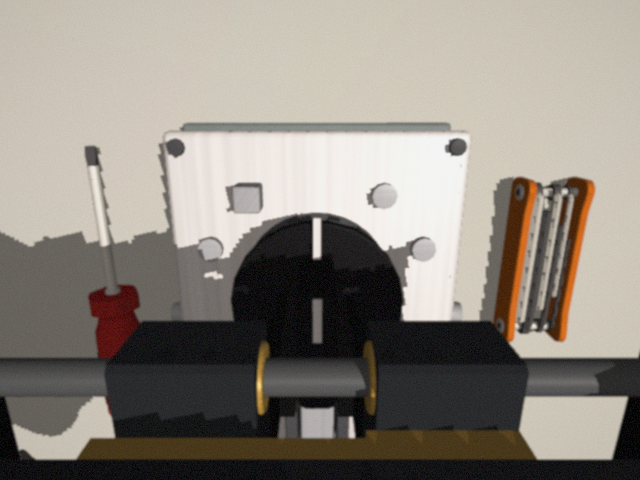

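Fz is -11 N at an 11 mm lift, which matches the spring, so the knob is clear. I'll turn it to about +0.36 (tool turn -0.36), just short of the whole search zone of 0.42 to 0.80.

```bash
python3 -m pendant '[[[0,0,-0.001],-0.07,0],[[0,0,-0.001],-0.14,0],[[0,0,-0.001],-0.21,0],[[0,0,-0.001],-0.28,0],[[0,0,-0.001],-0.36,0],[[0,0,-0.001],-0.36,0],[[0,0,-0.001],-0.36,0]]'
python3 - <<'E'
from h import *
from scipy.spatial.transform import Rotation as R
s=env.get_state(); M=R.from_quat(s['ee_rot']).as_matrix()
print(s['clock'],s['position'],s['force'],s['ft_torque'],s['gripper_width'],'turn',np.arctan2(-M[1,0],-M[0,0])+.2)
c=cap('wrist','w3.png')
E
```

```text
clock: 4.75
position: [0.5011, 0.2995, 0.0907]
ee_rot: [-0.081, 0.997, 0.001, 0.0]
force: [5.9, 7.6, -12.2]
gripper_width: 0.163
4.75 [0.50108238 0.29949589 0.09073402] [  5.85487576   7.55049269 -12.23258014] [ 1.66180419 -1.26605064  0.02363695] 0.16253540597506122 turn 0.36120983386130523
```

View pics/w3.png

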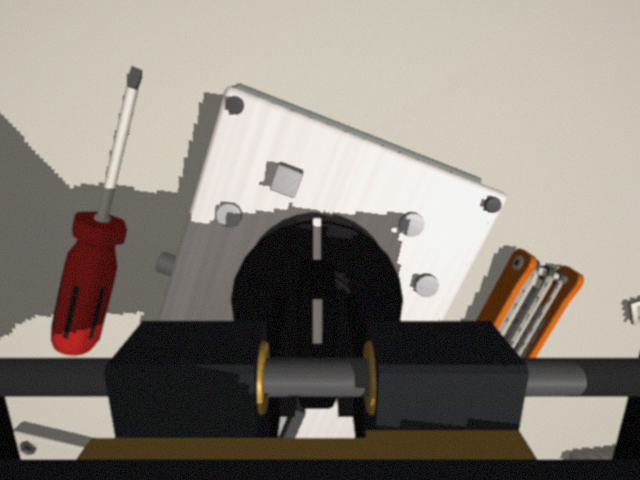

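The knob follows: the pointer is at (317,220) and the square stud still off to the left at (286,180). I'll lower until the tooth rests on the ring, expected at z ≈ 0.086.

```bash
cat > st.py <<'E'
from h import *
from scipy.spatial.transform import Rotation as R
s=env.get_state(); M=R.from_quat(s['ee_rot']).as_matrix()
print(round(s['clock'],2),s['position'].round(4),'F',s['force'].round(1),'T',s['ft_torque'].round(2),'w',round(s['gripper_width']*87,1),'turn',round(np.arctan2(-M[1,0],-M[0,0])+.2,3))
E
python3 -m pendant '[[[-0.0005,0.0005,0.001],-0.00,0],[[-0.0005,0.0005,0.002],0,0],[[-0.0005,0.0005,0.003],0,0],[[-0.0005,0.0005,0.004],0,0],[[-0.0005,0.0005,0.004],0,0]]' >/dev/null; python3 st.py
```

```text
5.42 [0.5012 0.2996 0.0867] F [ 2.5  4.8 -8.9] T [ 1.27 -0.73  0.04] w 13.3 turn 0.361
```

```bash
python3 -m pendant '[[[0,0,0.0005],0,0],[[0,0,0.0005],0,0]]' >/dev/null; python3 st.py
python3 -m pendant '[[[0,0,0.0005],0,0],[[0,0,0.0005],0,0]]' >/dev/null; python3 st.py
python3 -m pendant '[[[0,0,0.0005],0,0],[[0,0,0.0005],0,0]]' >/dev/null; python3 st.py
```

```text
5.67 [0.5013 0.2996 0.0866] F [ 2.4  5.  -6.4] T [ 1.04 -0.54  0.  ] w 13.8 turn 0.361
5.92 [0.5013 0.2996 0.0865] F [ 1.7  6.5 -4.4] T [ 1.14 -0.39  0.01] w 13.6 turn 0.361
6.17 [0.5014 0.2996 0.0863] F [-0.   5.3 -0.7] T [ 1.29 -0.09 -0.02] w 13.8 turn 0.361
```

The tooth is resting on the ring (Fz ≈ 0 at z = 0.0863). I'll drop the grip to 12 N and sweep in small turns, watching for Fz to jump as the spring comes onto the tool.

```bash
python3 -m pendant '[[[0,0,0],-0.03,0],[[0,0,0],-0.03,0]]' 12 >/dev/null; python3 st.py
python3 -m pendant '[[[0,0,0],-0.03,0],[[0,0,0],-0.03,0]]' >/dev/null; python3 st.py
python3 -m pendant '[[[0,0,0],-0.03,0],[[0,0,0],-0.03,0]]' >/dev/null; python3 st.py
```

```text
6.42 [0.5014 0.2996 0.0863] F [ 1.7  6.7 -3.4] T [ 1.46 -0.2  -0.02] w 13.9 turn 0.391
6.67 [0.5014 0.2997 0.0862] F [ 1.8  6.3 -4.4] T [ 1.48 -0.33 -0.09] w 14.1 turn 0.421
6.92 [0.5013 0.2998 0.086 ] F [ 0.9  6.6 -5.5] T [ 1.61 -0.37  0.02] w 13.8 turn 0.451
```

```bash
python3 -m pendant '[[[0,0,0.0007],0,0],[[0,0,0.0007],0,0]]' >/dev/null; python3 st.py
python3 -m pendant '[[[0,0,0.0007],0,0],[[0,0,0.0007],0,0]]' >/dev/null; python3 st.py
```

```text
7.17 [0.5014 0.2997 0.0856] F [ 0.7  6.4 -1.9] T [ 1.4  -0.2   0.03] w 13.9 turn 0.451
7.42 [0.5015 0.2998 0.0852] F [1.  5.1 0.1] T [ 1.29  0.07 -0.02] w 13.9 turn 0.451
```

```bash
python3 -m pendant '[[[0,0,0],-0.03,0],[[0,0,0],-0.03,0]]' >/dev/null; python3 st.py
python3 -m pendant '[[[0,0,0],-0.03,0],[[0,0,0],-0.03,0]]' >/dev/null; python3 st.py
python3 -m pendant '[[[0,0,0],-0.03,0],[[0,0,0],-0.03,0]]' >/dev/null; python3 st.py
python3 - <<'E'
from h import *
c=cap('wrist','w4.png')
E
```

```text
7.67 [0.501  0.2996 0.0842] F [ 2.2  7.3 -8.4] T [ 1.74 -0.57  0.15] w 14.1 turn 0.481
7.92 [0.501  0.2997 0.084 ] F [ 3.3  7.1 -9.3] T [ 1.85 -0.64  0.03] w 14.2 turn 0.511
8.18 [0.501  0.2997 0.0839] F [  2.4   7.4 -10.3] T [ 1.9  -0.74 -0.03] w 14.0 turn 0.541
```

View pics/w4.png

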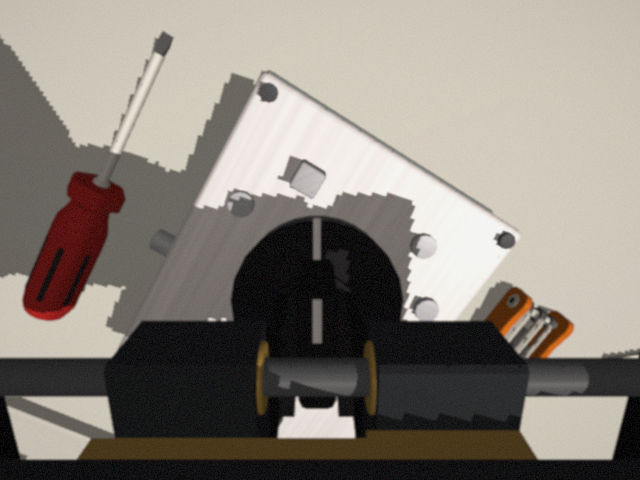

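At turn ≈ 0.48 Fz jumped to -8 to -10 N, so the tooth may be over the pocket. I'll go back to about 0.50 and lower gently.

```bash
python3 -m pendant '[[[0,0,0.0007],0.035,0],[[0,0,0.0014],0.035,0],[[0,0,0.0014],0.035,0]]' >/dev/null; python3 st.py
python3 -m pendant '[[[0,0,0.0007],0,0],[[0,0,0.0014],0,0],[[0,0,0.0014],0,0]]' >/dev/null; python3 st.py
```

```text
8.6 [0.501  0.2997 0.0825] F [  2.6   8.1 -10.2] T [ 1.8  -0.7  -0.08] w 14.0 turn 0.506
8.97 [0.501  0.2997 0.0812] F [ 2.   8.1 -9.2] T [ 1.84 -0.64 -0.01] w 13.8 turn 0.506
```

It keeps descending under the spring, so it's in the pocket. I'll keep lowering.

```bash
python3 -m pendant '[[[0,0,0.0007],0,0],[[0,0,0.0014],0,0],[[0,0,0.0014],0,0]]' >/dev/null; python3 st.py
python3 -m pendant '[[[0,0,0.0007],0,0],[[0,0,0.0014],0,0],[[0,0,0.0014],0,0]]' >/dev/null; python3 st.py
```

```text
9.35 [0.501  0.2997 0.0798] F [ 3.3  7.5 -9.7] T [ 1.78 -0.63 -0.09] w 14.2 turn 0.506
9.72 [0.5011 0.2997 0.0788] F [ 2.2  5.4 -5. ] T [ 1.57 -0.29  0.01] w 14.2 turn 0.506
```

That's about home height, and Fz is coming off. Releasing now so the spring seats the knob.

```bash
python3 -m pendant '[[[0,0,0.0005],0,0],[[0,0,0.0005],0,0],[[0,0,0.0005],0,40],[[0,0,0.0005],0,40],[[0,0,0.0005],0,40]]' >/dev/null; python3 st.py
python3 -m pendant '[[[0,0,-0.04],0,40],[[0,0,-0.09],0,40],[[0,0,-0.13],0,40],[[0,0,-0.14],0,40],[[0,0,-0.14],0,40]]' >/dev/null; python3 st.py
python3 - <<'E'
from h import *
c=cap('wrist','w5.png')
s=cap('side','s5.png'); a=s['img'][240:350,270:420]; cv2.imwrite('pics/s5z.png',cv2.resize(a,None,fx=5,fy=5,interpolation=cv2.INTER_CUBIC))
# range on skirt ring around axis
u0=np.array([.5001,.2992,.071,1]); W=c['camera_from_world']; F=f(c)
for r in (.028,.034):
  for k in range(0,360,45):
    p=W@np.array([.5001+r*np.cos(np.radians(k)),.2992+r*np.sin(np.radians(k)),.071,1]); u=c['cx']+F*p[0]/-p[2]; v=c['cy']-F*p[1]/-p[2]
    if 0<=u<640 and 0<=v<480: print(r,k,(round(u),round(v)),pt(c,u,v)[2].round(4))
E
```

```text
10.35 [0.5014 0.2981 0.0785] F [-0.1 -0.8 -0.3] T [0.1  0.06 0.01] w 32.4 turn 0.505
10.97 [0.5015 0.2986 0.2186] F [-0.   0.3  0. ] T [ 0.11  0.02 -0.  ] w 35.0 turn 0.505
0.028 0 (307, 258) 0.0718
0.028 45 (335, 255) 0.071
0.028 90 (353, 235) 0.0713
0.028 135 (352, 207) 0.0718
0.028 180 (330, 189) 0.0713
0.028 225 (300, 191) 0.0719
0.028 270 (282, 213) 0.0707
0.028 315 (285, 240) 0.0716
0.034 0 (305, 265) 0.073
0.034 45 (338, 262) 0.0717
0.034 90 (361, 237) 0.0715
0.034 135 (359, 203) 0.071
0.034 180 (332, 181) 0.072
0.034 225 (296, 184) 0.0715
0.034 270 (274, 211) 0.0726
0.034 315 (278, 244) 0.0705
```

View pics/w5.png

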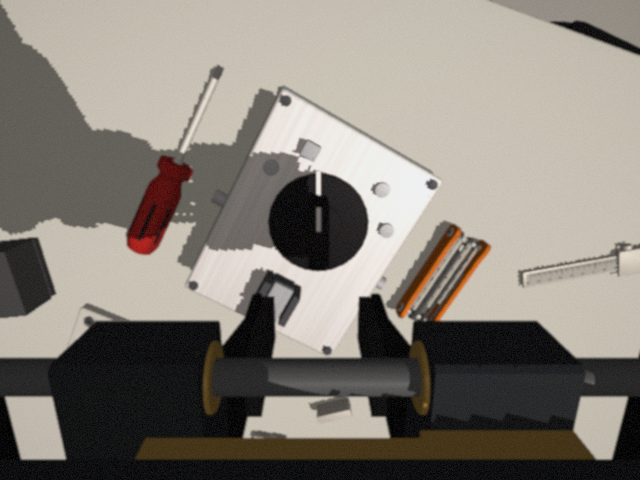

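View pics/s5z.png

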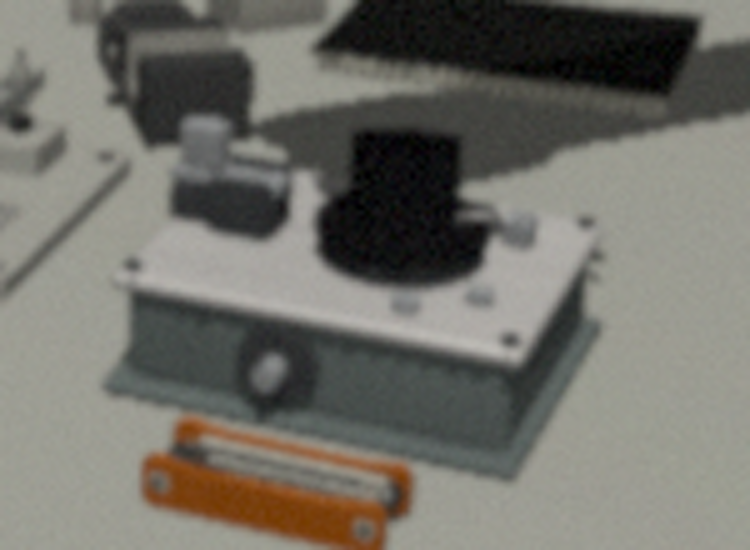

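The skirt reads z ≈ 0.0715, so it's home (nominal 0.071), and the pointer tip at (319,170) is beside the square stud at (309,150). Next I'll check that distance, the tab, and the clearance to the red-handled toggle clamp behind.

```bash
python3 - <<'E'
from h import *
c=cap('wrist')
p=onplane(c,319,170,.071); q=onplane(c,309,149,.068); print(p.round(4),q.round(4),np.hypot(*(p-q)[:2]))
s=cap('scene')
hsv=cv2.cvtColor(s['img'],cv2.COLOR_BGR2HSV); m=((hsv[...,0]<8)|(hsv[...,0]>172))&(hsv[...,1]>130); m[:, :320]=0;m[:,380:]=0
v,u=np.nonzero(m); P=np.array([pt(s,a,b) for a,b in zip(u,v)]); P=P[(P[:,0]<.9)&(P[:,2]>0)]; print(len(P),P.min(0).round(3),P.max(0).round(3))
for uu,vv in [(349,215),(345,225),(360,235),(365,250),(322,231)]: print(uu,vv,pt(s,uu,vv).round(3))
E
```

```text
[0.4604 0.2871 0.071 ] [0.4487 0.276  0.068 ] 0.016165131675262675
134 [ 0.176 -0.536  0.079] [0.732 0.269 0.849]
349 215 [0.727 0.234 0.058]
345 225 [0.716 0.233 0.034]
360 235 [0.707 0.163 0.061]
365 250 [0.707 0.142 0.034]
322 231 [ 0.681  0.277 -0.001]
```

The pointer is 16 mm from the stud and the clamp is at x ≥ 0.70, so both are fine. Moving above the tab with the jaws across it.

```bash
python3 -m pendant '[[[-0.02,-0.011,0],0.12,40],[[-0.04,-0.022,0],0.25,40],[[-0.06,-0.033,0.01],0.38,40],[[-0.079,-0.0435,0.03],0.505,40],[[-0.079,-0.0435,0.05],0.505,40],[[-0.079,-0.0435,0.075],0.505,40],[[-0.079,-0.0435,0.085],0.505,40],[[-0.079,-0.0435,0.085],0.505,40]]' 12 >/dev/null; python3 st.py
python3 - <<'E'
from h import *
from scipy.spatial.transform import Rotation as R
s=env.get_state(); M=R.from_quat(s['ee_rot']).as_matrix(); print(M.T@(np.array([.5902,.2809,.0845])-s['position']))
c=cap('wrist','w6.png')
c=cap('side'); a=c['img'][190:350,250:450]; cv2.imwrite('pics/s6z.png',cv2.resize(a,None,fx=4,fy=3.75))
E
```

```text
12.18 [0.5888 0.281  0.1328] F [-0.4 -0.8  1. ] T [0.06 0.02 0.03] w 34.8 turn 0.002
[-0.0014272   0.00017191  0.04828627]
```

View pics/w6.png

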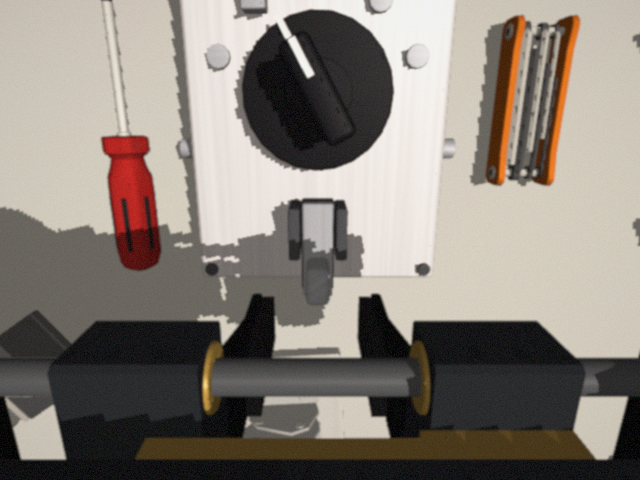

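View pics/s6z.png

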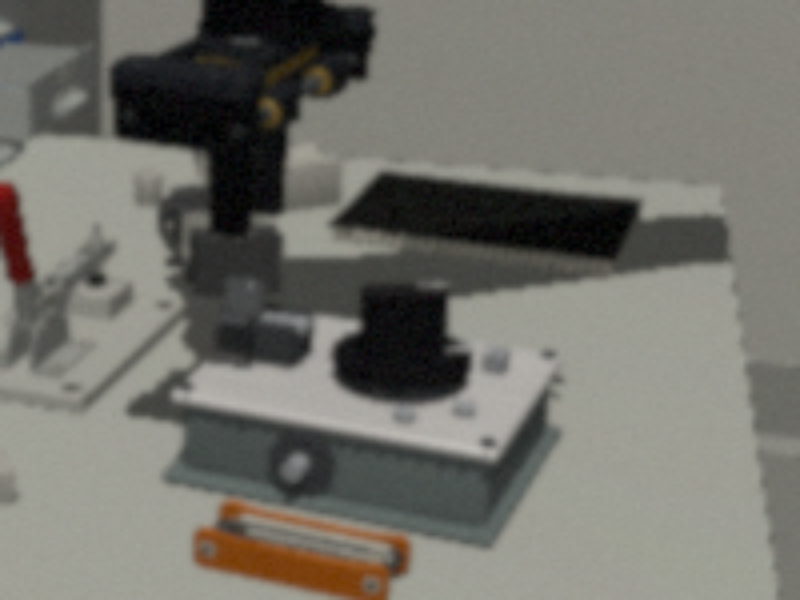

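The tab at (317,285) is centred between the fingers. Descend, then close on it.

```bash
python3 -m pendant '[[[-0.001,0,0.02],0,40],[[-0.001,0,0.04],0,40],[[-0.001,0,0.048],0,40],[[-0.001,0,0.048],0,40],[[-0.001,0,0.048],0,40]]' 12 >/dev/null; python3 st.py
python3 -m pendant '[[[0,0,0],0,0],[[0,0,0],0,0],[[0,0,0],0,0],[[0,0,0],0,0]]' 12 >/dev/null; python3 st.py
```

```text
12.9 [0.5912 0.2809 0.086 ] F [ 0.9  0.3 -0.3] T [0.01 0.04 0.07] w 34.6 turn 0.0
13.4 [0.591  0.2812 0.0858] F [1.5 1.8 1.7] T [ 0.28 -0.16  0.03] w 12.0 turn 0.001
```

Gripped at 12.0 mm. Now slide along tool +x (gearbox -x), first halfway.

```bash
python3 -m pendant '[[[0.003,0,0],0,0],[[0.006,0,0],0,0],[[0.009,0,0],0,0],[[0.012,0,0],0,0],[[0.012,0,0],0,0]]' >/dev/null; python3 st.py
python3 -m pendant '[[[0.003,0,0],0,0],[[0.006,0,0],0,0],[[0.008,0,0],0,0],[[0.0085,0,0],0,0]]' >/dev/null; python3 st.py
```

```text
14.03 [0.5786 0.2837 0.0858] F [1.2 3.1 2.6] T [ 0.86 -0.13  0.04] w 12.0 turn 0.001
14.53 [0.5708 0.2852 0.0858] F [3.5 5.  2. ] T [ 0.99 -0.69 -0.08] w 11.9 turn 0.0
```

```bash
python3 -m pendant '[[[0.0008,0,0],0,0],[[0.0014,0,0],0,0],[[0.0014,0,0],0,0]]' >/dev/null; python3 st.py
```

```text
14.9 [0.5697 0.2854 0.0858] F [3.3 4.9 2.1] T [ 1.02 -0.78  0.  ] w 11.6 turn 0.0
```

It has moved 21.7 mm with only small forces. Release, retreat straight up, and verify.

```bash
python3 -m pendant '[[[0,0,0],0,40],[[0,0,0],0,40],[[0,0,0],0,40],[[0,0,-0.03],0,40],[[0,0,-0.08],0,40],[[0,0,-0.13],0,40],[[-0.03,0,-0.15],0,40],[[-0.03,0,-0.15],0,40]]' >/dev/null; python3 st.py
python3 -m pendant '[[[0,0,0],0,40],[[0,0,0],0,40]]' >/dev/null; python3 st.py
python3 - <<'E'
from h import *
c=cap('wrist','w7.png')
s=cap('side'); a=s['img'][240:350,270:420]; cv2.imwrite('pics/s7z.png',cv2.resize(a,None,fx=5,fy=5,interpolation=cv2.INTER_CUBIC))
E
```

```text
15.9 [0.6008 0.2778 0.2371] F [-1.2 -1.  -0.4] T [ 0.02 -0.01  0.02] w 34.8 turn -0.002
16.15 [0.5976 0.2793 0.2343] F [ 0.2  0.5 -0. ] T [0.02 0.03 0.01] w 35.2 turn 0.001
```

View pics/w7.png

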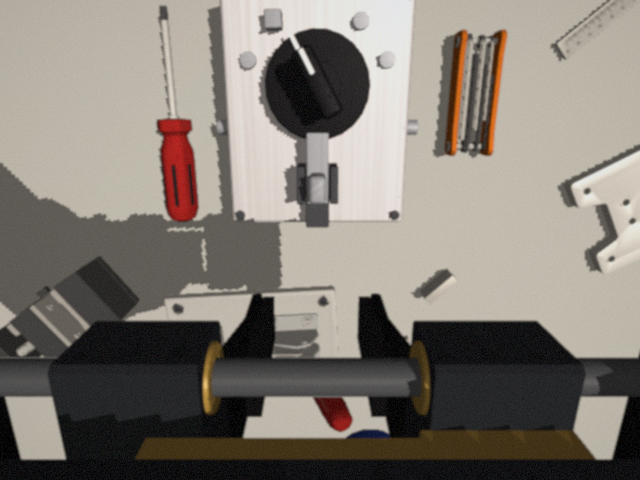

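View pics/s7z.png

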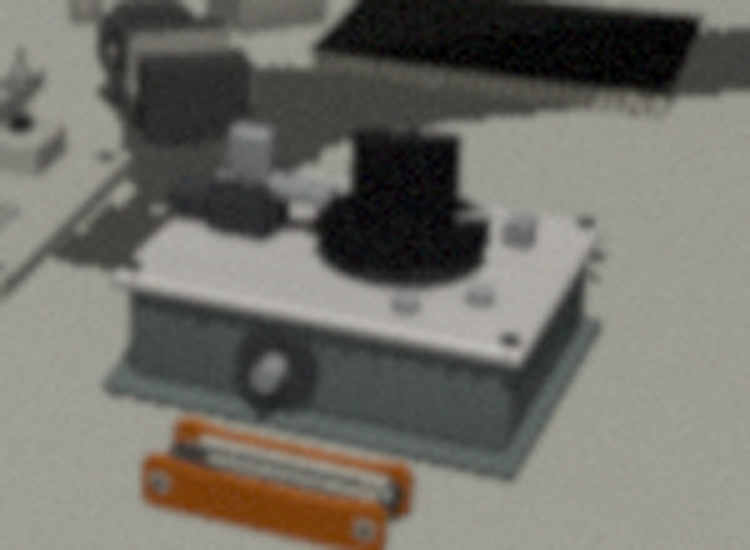

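The tongue now lies over the skirt's rim at (317,135) and the pointer tip is at (291,37) beside the square stud at (272,19). One last numeric check.

```bash
python3 - <<'E'
from h import *
c=cap('wrist')
p=onplane(c,291,37,.071); q=onplane(c,272,18,.068); print(p.round(4),q.round(4),np.hypot(*(p-q)[:2]))
ptr_ang=np.arctan2(p[1]-.2992,p[0]-.5001)%(2*np.pi)-np.pi+.2; print('turn',ptr_ang)
for u,v in [(345,75),(340,100),(290,60),(317,186)]: print((u,v),pt(c,u,v).round(4))
t=onplane(c,317,186,.101); d=t[:2]-[.5001,.2992]; print('tab dist',np.hypot(*d))
E
```

```text
[0.466 0.288 0.071] [0.4513 0.2776 0.068 ] 0.018036042247267774
turn 0.5181854013165272
(345, 75) [0.4977 0.3203 0.0716]
(340, 100) [0.5135 0.3138 0.0712]
(290, 60) [0.4802 0.2841 0.0708]
(317, 186) [0.5666 0.2861 0.1001]
tab dist 0.06761440386197108
```

```bash
python3 -c "
from h import *
print(env.job_done(), env.get_state()['clock'])"
```

```text
the job is handed in; nothing more can be done
the job is handed in; nothing more can be done
```

The selector is set beside the square stud and the bolt is shut over the knob's rim. The job was handed in at about 16 s of the 48 s limit; `env.job_done()` gave no verdict.

**What I did:** I pulled the knob up about 12 mm and turned it to +0.36. I lowered it until the tooth rested on the ring, then felt round to the pocket at about +0.51, left of nominal +0.61. The knob seated there and I let go. I then gripped the bolt's tab, slid it 21.7 mm, released it and withdrew upwards.

**Last checks:**
- **Knob height:** the skirt top reads 0.071–0.072 m, so the knob is home.
- **Pointer:** its tip measures 16–18 mm from the square stud. The 18 mm picture put the tip 36 mm from the axis instead of the known 40 mm. With 40 mm and the measured angle, the distance is about 15 mm.
- **Bolt:** the tab is now about 68–70 mm from the axis, down from 92 mm, and the tongue lies over the rim.
- **Forces:** tool force readings stayed under about 16 N. Tooth and bolt contact forces are not reported, so I could not read those directly.
- **Loose things:** the screwdriver and hex keys look undisturbed. I did not measure any of the four loose things, and never picked out the bush or V-block for certain; the arm did not go below hover height away from the gearbox.

**Disagreement:** during the search, light lateral loads of 5–8 N showed my axis estimate was about 1 mm off. Also, Fz drifted before the tooth found its pocket, because the knob slipped about 1 mm in the grip at the lower force.

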